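Let the sown tray run out of the bench seeder by its guarded stop lever

TASK

The sown plug tray on the bench seeder is waiting behind the tray stop. Reach down through the window in the yellow guard, press the red stop lever right down with the fingertips, without forcing it, and keep it down until the tray has rolled by itself to the end of the track, then let the lever come back up and draw out clear of the machine. Do not touch the guard or the window's edge, leave the tray to roll on its own, and do not pick up or disturb anything else.

Things in the scene. Friction and masses are not known exactly. Their poses are not given: they have to be found in the camera images.
- seeder: Bench needle seeder with a roller track, fixed. Origin on the table below the tray stop, on the track's centre line; z up, y along the track, downhill (5 degrees), -x is the operator's side with the guard. Roller tops at z = 0.105 m at the origin; track from y = -0.29 to the end stop at +0.30, 188 mm wide. A nozzle portal 240 mm high crosses it at y = -0.15 (x = -0.115 to 0.115); a control box 192 mm high is behind it
- guard: Fixed yellow sheet guard: a level deck 3 mm thick, top 160 mm above the table, x = -0.240 to -0.110 and y = -0.23 to +0.23 in its own frame, skirts to the table in front and at both ends. Origin on the table, axes parallel to the seeder's; mounted up to 15 mm either way along y from the seeder's origin, so its window is not always centred on the lever
- window (a point): Centre of the window in the guard's deck, at the height of the deck's top. Clear opening 80 mm along the guard's x by 104 mm along its y, edged all round with a black rubber strip 4 mm wide and 5 mm deep; axes parallel to the guard's
- lever_pad (a point): Centre of the top of the red press pad on the stop lever, 36 mm (x) by 50 mm (y), seen through the window, 160 mm to the seeder's -x side. At rest it is 20 mm below the deck's top (140 mm above the table). It goes nearly straight down by 25 mm at full travel, to 45 mm below the deck's top. Axes parallel to the seeder's
- stop_lever (a joint): Angle of the sprung stop lever: 0 at rest (stop up, 8 mm above the rollers), 0.09 rad right down on its limit (pad 278 mm from the pivot, so 25 mm down). The stop is clear of the tray beyond 0.065 rad. Pushing needs about 3 N to start and 6 N at the limit, and the spring brings the lever back up when it is let go
- tray_mid (a point): Centre of the black plug tray, 170 mm (across the track) by 230 mm (along it) by 50 mm high, about 0.55 kg, loose on the rollers, 24 brown plugs. It waits with its downhill edge at the stop (centre at y = -0.12 in the seeder's frame); once let go it rolls by itself, in a few seconds, to the end stop (centre at y = +0.19). If the lever rises too early the stop rubs under the tray
- clay_pot: Bystander: small terracotta pot, 60 mm wide, 55 mm high, loose on the guard's deck at one end of it, about 178 mm from the guard's middle; origin at the middle of its underside
- seed_tin: Bystander: green seed tin, 52 mm wide, 45 mm high, loose on the guard's deck at the other end, about 178 mm from the guard's middle; origin at the middle of its underside
- spray_flask: Bystander: green flask with a white cap, 68 mm wide, 170 mm high, standing on the table beside the machine; origin at the middle of its underside
- trowel: Bystander: hand trowel with a wooden handle, about 0.25 m long, lying on the table at the robot's right
- black_pot: Bystander: black plastic pot, 84 mm wide, 75 mm high, on the table beside the machine, on the other side from the flask; origin at the middle of its underside
- label_tub: Bystander: white tub 80 x 110 x 60 mm with seed packets standing in it to 95 mm, on the table in front of the machine at the right; origin at the middle of its underside
- dibber: Bystander: wooden dibber, 174 mm long, 28 mm thick, lying on the table in front of the machine at the left

How it is judged:
On the way, in this order (a step that is already met when the one before it is completed fails the run):
1. the stop lever is pressed down while the tray is still at the stop (value of joint stop_lever above 0.055 rad and y of tray_mid in the frame of seeder below -0.03 m and contact force between the fingers and stop_lever above 0.5 N), for 0.05 s.
2. the tray has rolled to the end stop with the lever still held down (value of joint stop_lever above 0.065 rad and contact force between the fingers and stop_lever above 0.5 N and y of tray_mid in the frame of seeder between 0.17 and 0.21 m and x of tray_mid in the frame of seeder between -0.012 and 0.012 m), for 0.1 s.
At the end, for the whole second after the job is handed in: The tray lies at rest on the rollers against the end stop (its centre 170 to 210 mm downhill of the stop, within 12 mm of the track's centre line, flat on the track) and the stop lever is back up (below 0.01 rad) (y of tray_mid in the frame of seeder between 0.17 and 0.21 m and x of tray_mid in the frame of seeder between -0.012 and 0.012 m and z of tray_mid in the frame of seeder between 0.095 and 0.13 m and linear speed of tray below 0.02 m/s and value of joint stop_lever below 0.01 rad); the robot touches nothing.
It fails at once if the lever is forced or gripped (more than 45 N on it) (contact force between the fingers and stop_lever above 45 N).
It fails at once if the guard or the window's edge is touched (more than 0.5 N) (contact force between any of the fingers, the arm and guard above 0.5 N).
It fails at once if the tray is touched by the robot (more than 0.5 N) (contact force between any of the fingers, the arm and tray above 0.5 N).
It fails at once if the tray is lifted off the track (z of tray_mid in the frame of seeder above 0.165 m).
It fails at once if something else on the table or on the guard is moved by more than 15 mm, picked up or tipped (distance of any of clay_pot, seed_tin, spray_flask, trowel, black_pot, label_tub, dibber from where it was at the start of the episode above 0.015 m or angle between any of clay_pot, seed_tin, spray_flask, black_pot, label_tub's own z axis and vertical above 0.35 rad).
It also fails if it takes over 40 s, if anything falls off the work surface, if the arm or the gripper's body presses on something with over 40 N, if the wrist force passes 120 N, or if a joint passes its speed limit or range.

ROBOT

A 6-joint arm with a two-finger parallel gripper is mounted at the origin on the work surface. World frame = base frame: x ahead of the robot, y to its left, z up, the work surface at z = 0. Lengths are in m, angles in rad, forces in N, time in s.
With the tool pointing down it reaches from about 0.275 to 0.825 m from the base axis. Payload 4.9 kg.
Tool frame: the origin (TCP) lies midway between the tips of the shut fingers; the grasp point (between the pads) lies 19 mm behind it; z points along the fingers, y is the line along which they close (so a half turn about z gives the same grasp; the last joint's range is limited). The gripper opens to 85 mm and grips with 20 to 120 N. Pads are 22 mm wide; open, the fingers measure 114 mm over their backs; the gripper's body (76 mm by 85 mm) begins 54 mm behind the grasp point. The pads swing forward as they close: fully open they stand 13 mm farther back than shut.
Start: joints at [-1.246, 0.326, -0.193, 1.052, 0, 1.437], TCP at [0.244, -0.493, 0.231] pointing down, gripper open.
Joint ranges: [-2.65, 2.65], [-0.97, 1.79], [-1.3, 1.35], [-1.93, 2.1], [-1.47, 1.37], [-3.14, 3.14]. Speed limits (rad/s): [2.57, 2.57, 3.14, 3.14, 3.14, 3.14].

INTERFACE

Orientations are given as a unit quaternion [w, x, y, z].
In Python, from workcell import env, optics gives the robot as it stands.
- The arm moves only by the tool drive_tool, never from a script. Its arguments are lists of equal length, an entry for each row: "xyz": the shift along the tool's x, y, z in units of 600 mm (1.0 is 600 mm), a list of three; "rotation": the turn, a rotation vector about the tool's x, y, z in units of 0.1 rad (1.0 is 0.1 rad), a list of three. A call has 1 to 5 rows; each row shifts and turns the commanded pose from where the row before left it, along the tool's axes as they then stand; what a row does not reach is not made up. A row lasts 1/12 s, in which the tool goes at most 41.7 mm and 7.16 degrees, less where a joint would pass 70% of its speed; a pose out of reach is approached as far as the arm can. A call with a number of a shift or a turn outside -1 to 1 is refused whole. A call with a gripper value outside its range is refused whole. "grip" is the closure, from 0 (fully open) to 1 (shut), set as the call begins (left out, the last holds). The fingers move at their own pace and stop on an object; "force" is the grip in N (left out, the last holds). Time passes only in rows, so rows that do not move let the fingers close. It gives the time, the measured TCP pose, the force, the opening and the grip force at its end, in the units of the state.
- env.get_state(): the state, without advancing time (a new reading comes with each control period).
- optics.camera(name): name is "scene" or "top" or "wrist"; returns (picture, depth): 400x640x3 uint8, red, green, blue; 400x640 float32, m along the optical axis (not along the pixel's ray), 0 where there is no reading.
- optics.calibration(name): a dict with "mtx" (3x3 intrinsics, pixels), "rvec" (rotation vector, rad) and "tvec" (3), from world to camera coordinates, as OpenCV has them. Camera axes: x right, y down, z forward; pixel columns grow to the right and rows downward; lengths in m; the calibration is good to about 2 mm. A picture is of the moment at which its call begins: read the wrist's pose just before it. calibration takes no time and is no camera call; for the wrist camera it gives the pose at the moment of the call.
- env.job_done(): hands the job in; it is judged then, once.
Trained networks look in the newest picture that a camera, given by its name, has taken for a name from the list of things; names that differ only in an ending like _2 or _b are one class to them, and where a whole thing is asked for, a point or a joint stands for the part that bears it (a point fixed in the world has none). Each returns a list of dicts, best first, with "confidence" (0 to 1); they miss things now and then, are a little off and sometimes report something else, mostly with a low value. They report only what shows in the picture. A call takes as long as a camera call.
- optics.look_for(camera, name): "xyz" ([x, y, z] in m, in world coordinates, good to about 4 mm: the middle of the surface that is visible of it).
- optics.masks_of(camera, name): "mask" (400x640 bool, what is visible of it).
- optics.tip_of(camera, name): "xyz" ([x, y, z] in m, in world coordinates, good to about 4 mm: a listed point, or the origin of a listed thing).
The state is a dict: "t": time; "joints": joint angles; "joint_vel": joint speeds; "tau": joint torques, N m; "eef_pos": TCP position; "tcp_rot": TCP orientation; "ft_force": force on the tool from outside, world axes, zero at the start; "wrist_torque": the same for the moment, N m; "opening": finger opening in m; "gripper_force": force on a finger pad.
Only numpy, scipy, OpenCV 4.12 (cv2) and the standard library are available. Lean on these libraries where they do the work, as an engineer would, in place of code of your own. Each camera call takes 0.05 s, during which the arm holds its last target. There are 200 camera calls.

## Working session

There is one attempt and no reset: what is moved stays moved. The work goes in short steps, Python scripts to look and compute and a tool call to move; the robot and the scene stay as the last step left them, time stands still between calls to the robot, and variables do not carry over. Pictures are saved under pics/ and viewed, at most 10 in all, crops included, and the job is handed in when it is done.

Besides the shell and the picture viewer there is one more tool, called after "Emit:" by a JSON object that holds its "api" and its "payload". drive_tool: Moves the arm, as the interface text tells. Its arguments: {"type":"object","properties":{"xyz":{"type":"array"},"rotation":{"type":"array"},"grip":{"type":"number"},"force":{"type":"number"}},"required":["xyz","rotation"]}

```bash
mkdir -p pics; cat > h.py <<'E'
import numpy as np, cv2
from workcell import env, optics
E
python3 - <<'E'
from h import *
s=env.get_state(); print(s['t'],s['eef_pos'],s['tcp_rot'],s['opening'])
for c in ['top','scene']:
    p,d=optics.camera(c); cv2.imwrite(f'pics/{c}1.png',p[:,:,::-1])
    for n in ['window','lever_pad','seeder','guard','tray_mid','clay_pot','seed_tin','spray_flask']:
        r=optics.tip_of(c,n)[:2]
        print(c,n,[(np.round(x['xyz'],3),round(x['confidence'],2)) for x in r])
E
```

```text
0.0 [ 0.24340973 -0.49255867  0.23050862] [-8.54364080e-04  9.73798390e-01  2.27411424e-01 -9.44751198e-05] 0.08559498954572847
top window [(array([0.542, 0.05 , 0.158]), 0.59), (array([0.542, 0.042, 0.138]), 0.56)]
top lever_pad []
top seeder [(array([0.701, 0.022, 0.003]), 0.84), (array([0.41 , 0.541, 0.   ]), 0.33)]
top guard []
top tray_mid [(array([ 0.687, -0.098,  0.142]), 0.68), (array([ 0.487, -0.564,  0.002]), 0.45)]
top clay_pot [(array([ 0.509, -0.138,  0.16 ]), 0.58)]
top seed_tin [(array([0.527, 0.225, 0.159]), 0.75), (array([ 0.246, -0.324,  0.   ]), 0.46)]
top spray_flask [(array([ 0.488, -0.564,  0.003]), 0.96)]
scene window [(array([0.539, 0.044, 0.16 ]), 0.74)]
scene lever_pad [(array([0.54 , 0.046, 0.138]), 0.59)]
scene seeder [(array([0.695, 0.027, 0.002]), 0.7), (array([0.412, 0.537, 0.001]), 0.68)]
scene guard []
scene tray_mid [(array([ 0.688, -0.091,  0.144]), 0.67)]
scene clay_pot [(array([ 0.513, -0.135,  0.156]), 0.69)]
scene seed_tin [(array([0.528, 0.226, 0.162]), 0.55)]
scene spray_flask []
```

View pics/top1.png

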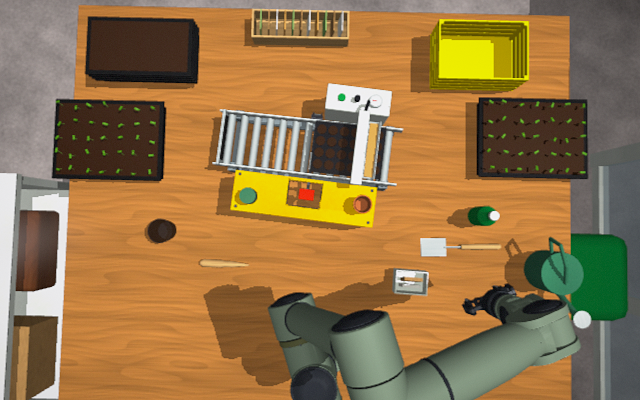

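View pics/scene1.png

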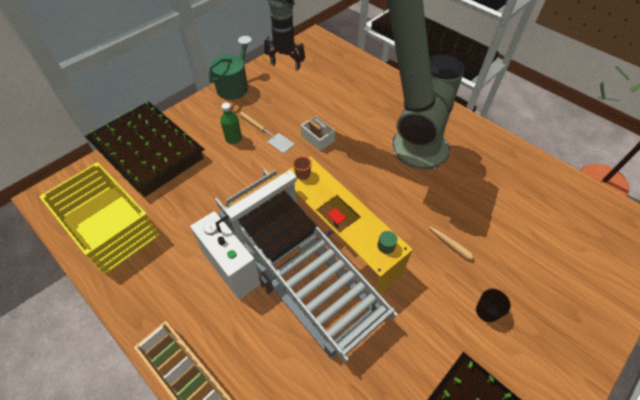

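The top view shows the window at about (304,193), with the red pad at (307,195). The clay pot is at (362,205) and the tin at (246,196). The yellow deck has a small yaw. Next I'll measure the deck, window and pad from colour and depth.

```bash
cat >> h.py <<'E'
def cloud(c):
    p,d=optics.camera(c); k=optics.calibration(c)
    R=cv2.Rodrigues(np.array(k['rvec'],float))[0]; t=np.array(k['tvec'],float).ravel(); K=np.array(k['mtx'])
    v,u=np.mgrid[:400,:640]; q=np.linalg.inv(K)@np.stack([u,v,1+0*u]).reshape(3,-1)*d.reshape(-1)
    X=(R.T@(q-t[:,None])).T.reshape(400,640,3); return p,d,X
E
python3 - <<'E'
from h import *
from scipy.spatial import ConvexHull
for c in ['top','scene']:
    p,d,X=cloud(c); h=cv2.cvtColor(p,cv2.COLOR_RGB2HSV); H,S,V=[h[...,i].astype(int) for i in range(3)]
    box=(abs(X[...,0]-.54)<.15)&(abs(X[...,1]-.04)<.28)&(d>0)
    y=box&(H>20)&(H<34)&(S>150)&(abs(X[...,2]-.16)<.012)
    P=X[y]; rect=cv2.minAreaRect(P[:,:2].astype(np.float32)*1000); print(c,'guard',y.sum(),np.median(P[:,2]),rect)
    b=cv2.boxPoints(rect); print(b.round(1).tolist())
    r=box&((H<6)|(H>174))&(S>180)&(V>100)&(X[...,2]<.15)&(X[...,2]>.12)&(abs(X[...,1]-.045)<.06)
    print('red',r.sum(),X[r].mean(0),X[r].min(0),X[r].max(0))
E
```

```text
top guard 4290 0.16110179484177561 ((527.5055541992188, 48.51348876953125), (461.5526123046875, 129.801513671875), 84.10717010498047)
[[439.29998779296875, -174.39999389648438], [568.4000244140625, -187.6999969482422], [615.7999877929688, 271.3999938964844], [486.6000061035156, 284.70001220703125]]
red 148 [0.54105997 0.04213704 0.14098728] [0.52226177 0.01916481 0.13382982] [0.55798628 0.0653111  0.14760151]
scene guard 3730 0.1617345678237313 ((525.3662719726562, 48.42701721191406), (459.31951904296875, 132.54669189453125), 84.06727600097656)
[[435.70001220703125, -173.1999969482422], [567.5, -186.89999389648438], [615.0, 270.0], [483.20001220703125, 283.70001220703125]]
red 152 [0.54265246 0.04204377 0.14135349] [0.52378871 0.01506105 0.13264342] [0.55958649 0.0652879  0.14763383]
```

Emit:
{"api": "drive_tool", "payload": {"xyz": [[0,0,-0.02],[0,0,-0.02],[0,0,-0.02],[0,0,-0.02],[0,0,-0.02]], "rotation": [[0,0,-1],[0,0,-1],[0,0,-1],[0,0,-1],[0,0,-1]], "grip": 1, "force": 20}}

```text
t: 1.42
eef_pos: [0.2436, -0.4931, 0.2919]
tcp_rot: [0.0, 0.886, 0.463, -0.0]
ft_force: [-0.4, -0.5, -0.2]
opening: 0.0255
gripper_force: 0.0
```

Emit:
{"api": "drive_tool", "payload": {"xyz": [[0,0,-0.01],[0,0,-0.01],[0,0,-0.01],[0,0,0],[0,0,0]], "rotation": [[0,0,-1],[0,0,-1],[0,0,-1],[0,0,-1],[0,0,-1]]}}

```text
t: 1.83
eef_pos: [0.2437, -0.4934, 0.3098]
tcp_rot: [0.0, 0.744, 0.668, -0.0]
ft_force: [0.1, -0.1, 0.4]
opening: 0.0002
gripper_force: 0.0
```

Emit:
{"api": "drive_tool", "payload": {"xyz": [[0,0,0],[0,0,0],[0,0,0],[0,0,0],[0,0,0]], "rotation": [[0,0,-1],[0,0,-1],[0,0,-1],[0,0,-1],[0,0,-1]]}}

```text
t: 2.25
eef_pos: [0.2436, -0.4931, 0.3093]
tcp_rot: [0.0, 0.555, 0.832, 0.0]
ft_force: [1.2, -0.2, 0.3]
opening: 0.0005
gripper_force: 0.0
```

Emit:
{"api": "drive_tool", "payload": {"xyz": [[0,0,0],[0,0,0],[0,0,0],[0,0,0],[0,0,0]], "rotation": [[0,0,-1],[0,0,-1],[0,0,-1],[0,0,-1],[0,0,-1]]}}

```text
t: 2.67
eef_pos: [0.2436, -0.4931, 0.3093]
tcp_rot: [-0.0, 0.332, 0.943, 0.0]
ft_force: [-0.4, -0.4, -0.2]
opening: 0.0003
gripper_force: 0.0
```

Emit:
{"api": "drive_tool", "payload": {"xyz": [[0,0,0],[0,0,0],[0,0,0],[0,0,0],[0,0,0]], "rotation": [[0,0,-1],[0,0,-1],[0,0,-1],[0,0,-1],[0,0,-1]]}}

```text
t: 3.08
eef_pos: [0.2436, -0.4931, 0.3093]
tcp_rot: [0.0, 0.089, 0.996, 0.0]
ft_force: [0.3, 0.5, 0.1]
opening: -0.0001
gripper_force: 0.0
```

Emit:
{"api": "drive_tool", "payload": {"xyz": [[0,0,0],[0,0,0]], "rotation": [[0,0,-0.8],[0,0,0]]}}

```text
t: 3.25
eef_pos: [0.2436, -0.4931, 0.3093]
tcp_rot: [0.0, 0.051, 0.999, 0.0]
ft_force: [-1.1, 0.1, 0.0]
opening: -0.0
gripper_force: 0.0
```

Emit:
{"api": "drive_tool", "payload": {"xyz": [[-0.02,0.047,0],[-0.02,0.047,0],[-0.02,0.047,0],[-0.02,0.047,0],[-0.02,0.047,0]], "rotation": [[0,0,0],[0,0,0],[0,0,0],[0,0,0],[0,0,0]]}}

```text
t: 3.67
eef_pos: [0.3181, -0.3578, 0.3093]
tcp_rot: [0.0, 0.053, 0.999, -0.0]
ft_force: [0.2, -0.3, 0.6]
opening: 0.0003
gripper_force: 0.0
```

Emit:
{"api": "drive_tool", "payload": {"xyz": [[-0.02,0.047,0],[-0.02,0.047,0],[-0.02,0.047,0],[-0.02,0.047,0],[-0.02,0.047,0]], "rotation": [[0,0,0],[0,0,0],[0,0,0],[0,0,0],[0,0,0]]}}

```text
t: 4.08
eef_pos: [0.3924, -0.2236, 0.3095]
tcp_rot: [0.0, 0.053, 0.999, -0.0]
ft_force: [1.0, 0.1, 1.5]
opening: -0.0001
gripper_force: 0.0
```

Emit:
{"api": "drive_tool", "payload": {"xyz": [[-0.02,0.047,0],[-0.02,0.047,0],[-0.02,0.047,0],[-0.02,0.047,0],[-0.02,0.047,0]], "rotation": [[0,0,0],[0,0,0],[0,0,0],[0,0,0],[0,0,0]]}}

```text
t: 4.5
eef_pos: [0.4666, -0.0894, 0.3095]
tcp_rot: [0.0, 0.053, 0.999, -0.0]
ft_force: [0.4, -0.0, 0.3]
opening: -0.0002
gripper_force: 0.0
```

Emit:
{"api": "drive_tool", "payload": {"xyz": [[-0.02,0.047,0],[-0.02,0.047,0],[-0.02,0.047,0],[-0.02,0.047,0],[-0.02,0.047,0]], "rotation": [[0,0,0],[0,0,0],[0,0,0],[0,0,0],[0,0,0]]}}

```text
t: 4.92
eef_pos: [0.5408, 0.0448, 0.3094]
tcp_rot: [0.0, 0.052, 0.999, -0.0]
ft_force: [0.4, -0.6, -0.1]
opening: 0.0
gripper_force: 0.0
```

Emit:
{"api": "drive_tool", "payload": {"xyz": [[0,0,0],[0,0,0]], "rotation": [[0,0,0],[0,0,0]]}}

```text
t: 5.08
eef_pos: [0.5404, 0.0445, 0.3089]
tcp_rot: [-0.0, 0.051, 0.999, -0.0]
ft_force: [0.5, -0.2, -1.4]
opening: 0.0001
gripper_force: 0.0
```

```bash
python3 - <<'E'
from h import *
s=env.get_state(); print(s['t'],s['eef_pos'],s['joints'])
p,d,X=cloud('wrist'); cv2.imwrite('pics/w1.png',p[:,:,::-1])
for n in ['window','lever_pad']:
    print(n,[(np.round(x['xyz'],3),round(x['confidence'],2)) for x in optics.tip_of('wrist',n)[:2]])
h=cv2.cvtColor(p,cv2.COLOR_RGB2HSV); H,S,V=[h[...,i].astype(int) for i in range(3)]
r=((H<6)|(H>174))&(S>180)&(V>80)&(X[...,2]<.15)&(X[...,2]>.12)&(abs(X[...,1]-.045)<.06)
print(r.sum(),cv2.minAreaRect(X[r][:,:2].astype(np.float32)*1000) if r.sum() else '')
E
```

```text
5.0833 [0.54043206 0.04446525 0.30890411] [-5.38962388e-02  2.73576514e-01 -6.69155289e-02  1.23086065e+00
 -2.83804636e-04  4.77391509e-02]
window []
lever_pad [(array([0.54 , 0.043, 0.143]), 0.9)]
2123 ((538.947509765625, 40.967098236083984), (49.08577346801758, 34.731143951416016), 84.4384765625)
```

View pics/w1.png

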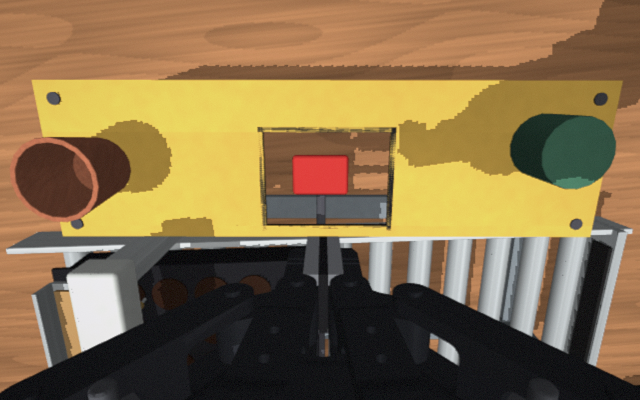

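The pad is centred at (320,174) and the window spans columns 262–394, so the aim is good. Before going in, I'll check the shut gripper's width at each height behind the tip.

```bash
python3 - <<'E'
from h import *
p,d,X=cloud('wrist'); s=env.get_state(); e=s['eef_pos']
a=3.0395; D=X-e; tx=D[...,0]*np.cos(a)+D[...,1]*np.sin(a); ty=D[...,0]*np.sin(a)-D[...,1]*np.cos(a); z=D[...,2]
for lo in range(-5,90,5):
    m=(d>0)&(z>lo/1e3)&(z<=(lo+5)/1e3)
    if m.sum()>5: print(lo,m.sum(),*(np.percentile(v[m],[.5,99.5]).round(3) for v in (tx,ty)))
# window opening: yellow/black profile in guard frame through the deck
h=cv2.cvtColor(p,cv2.COLOR_RGB2HSV); Y=(h[...,0]>18)&(h[...,0]<36)&(h[...,1]>100)&(abs(X[...,2]-.16)<.01)
for nm,u,v,lim in (('y',ty,tx,.02),('x',tx,ty,.02)):
    q=np.sort(u[Y&(abs(v-(.0))<lim)]) if nm=='y' else np.sort(u[Y&(abs(v)<lim)])
    g=np.diff(q); i=g.argmax(); print(nm,'gap',q[i],q[i+1])
E
```

```text
0 6 [0.01 0.01] [-0.005  0.006]
5 228 [0.006 0.011] [-0.012  0.012]
10 334 [0.006 0.011] [-0.013  0.013]
15 376 [0.006 0.011] [-0.014  0.013]
20 421 [0.006 0.011] [-0.014  0.013]
25 454 [0.006 0.011] [-0.014  0.013]
30 280 [0.007 0.011] [-0.013  0.013]
35 843 [-0.011  0.012] [-0.009  0.008]
40 579 [0.006 0.014] [-0.025  0.027]
45 2099 [-0.011  0.014] [-0.032  0.031]
50 2739 [-0.009  0.014] [-0.036  0.036]
55 5139 [-0.009  0.012] [-0.039  0.038]
60 2840 [-0.009  0.016] [-0.043  0.043]
65 3892 [-0.008  0.017] [-0.047  0.047]
70 6825 [-0.005  0.017] [-0.051  0.051]
75 7283 [-0.001  0.017] [-0.055  0.055]
80 7468 [0.004 0.017] [-0.059  0.059]
85 7210 [0.009 0.018] [-0.061  0.06 ]
y gap -0.047034109965082595 0.056878000743616874
x gap -0.040104126650140605 0.0396752244084564
```

The window spans −47 to +57 mm about the tool in y and ±40 mm in x, while the gripper is at most ±32 mm wide at deck height, so there is room. Descending.

Emit:
{"api": "drive_tool", "payload": {"xyz": [[0,0,0.03],[0,0,0.03],[0,0,0.03],[0,0,0.03],[0,0,0.03]], "rotation": [[0,0,0],[0,0,0],[0,0,0],[0,0,0],[0,0,0]]}}

```text
t: 5.7
eef_pos: [0.5399, 0.042, 0.2188]
tcp_rot: [0.0, 0.053, 0.999, -0.0]
ft_force: [-0.2, 0.7, 0.4]
opening: -0.0003
gripper_force: 0.0
```

Emit:
{"api": "drive_tool", "payload": {"xyz": [[0,0,0.03],[0,0,0.03],[0,0,0.02],[0,0,0.02],[0,0,0.01]], "rotation": [[0,0,0],[0,0,0],[0,0,0],[0,0,0],[0,0,0]]}}

```text
t: 6.12
eef_pos: [0.5391, 0.0422, 0.1521]
tcp_rot: [-0.001, 0.053, 0.999, -0.0]
ft_force: [1.1, -0.8, 0.1]
opening: 0.0001
gripper_force: 0.0
```

Emit:
{"api": "drive_tool", "payload": {"xyz": [[0,0,0.01],[0,0,0.01],[0,0,0.01],[0,0,0.01],[0,0,0]], "rotation": [[0,0,0],[0,0,0],[0,0,0],[0,0,0],[0,0,0]]}}

```text
t: 6.53
eef_pos: [0.5394, 0.0431, 0.1287]
tcp_rot: [-0.001, 0.052, 0.999, -0.0]
ft_force: [-3.2, -0.7, 4.8]
opening: -0.0002
gripper_force: 2.5
```

Emit:
{"api": "drive_tool", "payload": {"xyz": [[0,0,0.006],[0,0,0.005],[0,0,0.004],[0,0,0.002],[0,0,0]], "rotation": [[0,0,0],[0,0,0],[0,0,0],[0,0,0],[0,0,0]]}}

```text
t: 6.95
eef_pos: [0.5386, 0.0433, 0.1191]
tcp_rot: [-0.001, 0.051, 0.999, -0.0]
ft_force: [-6.3, 0.2, 7.5]
opening: 0.0001
gripper_force: 3.7
```

Emit:
{"api": "drive_tool", "payload": {"xyz": [[0,0,0.002],[0,0,0.001],[0,0,0],[0,0,0],[0,0,0]], "rotation": [[0,0,0],[0,0,0],[0,0,0],[0,0,0],[0,0,0]]}}

```text
t: 7.37
eef_pos: [0.5387, 0.0434, 0.1176]
tcp_rot: [-0.001, 0.051, 0.999, -0.0]
ft_force: [-6.8, -0.5, 5.4]
opening: 0.0
gripper_force: 3.8
```

Emit:
{"api": "drive_tool", "payload": {"xyz": [[0,0,0],[0,0,0],[0,0,0],[0,0,0],[0,0,0]], "rotation": [[0,0,0],[0,0,0],[0,0,0],[0,0,0],[0,0,0]]}}

```text
t: 7.78
eef_pos: [0.5387, 0.0434, 0.1177]
tcp_rot: [-0.001, 0.051, 0.999, -0.0]
ft_force: [-6.2, -1.1, 7.9]
opening: -0.0002
gripper_force: 3.8
```

Emit:
{"api": "drive_tool", "payload": {"xyz": [[0,0,0],[0,0,0],[0,0,0],[0,0,0],[0,0,0]], "rotation": [[0,0,0],[0,0,0],[0,0,0],[0,0,0],[0,0,0]]}}

```text
t: 8.2
eef_pos: [0.5387, 0.0434, 0.1176]
tcp_rot: [-0.001, 0.051, 0.999, -0.0]
ft_force: [-6.6, 0.6, 6.7]
opening: -0.0002
gripper_force: 3.8
```

Emit:
{"api": "drive_tool", "payload": {"xyz": [[0,0,0],[0,0,0],[0,0,0],[0,0,0],[0,0,0]], "rotation": [[0,0,0],[0,0,0],[0,0,0],[0,0,0],[0,0,0]]}}

```text
t: 8.62
eef_pos: [0.5387, 0.0434, 0.1176]
tcp_rot: [-0.001, 0.051, 0.999, -0.0]
ft_force: [-5.4, -0.3, 7.1]
opening: -0.0
gripper_force: 3.8
```

```bash
cat > tr.py <<'E'
from h import *
s=env.get_state(); print(s['t'],s['eef_pos'],s['ft_force'])
for c in ['top','scene']:
    p,d,X=cloud(c); cv2.imwrite(f'pics/{c}_{s["t"]:.1f}.png',p[:,:,::-1])
    print(c,[(np.round(x['xyz'],3),round(x['confidence'],2)) for x in optics.tip_of(c,'tray_mid')[:2]])
E
python3 tr.py
```

```text
8.6167 [0.53869199 0.04338995 0.11763365] [-5.43582707 -0.25666342  7.09695171]
top [(array([0.706, 0.118, 0.124]), 0.87)]
scene [(array([0.712, 0.128, 0.125]), 0.61)]
```

Emit:
{"api": "drive_tool", "payload": {"xyz": [[0,0,0],[0,0,0],[0,0,0],[0,0,0],[0,0,0]], "rotation": [[0,0,0],[0,0,0],[0,0,0],[0,0,0],[0,0,0]]}}

```text
t: 9.23
eef_pos: [0.5387, 0.0434, 0.1177]
tcp_rot: [-0.001, 0.051, 0.999, -0.0]
ft_force: [-6.1, -1.4, 7.1]
opening: 0.0002
gripper_force: 3.8
```

Emit:
{"api": "drive_tool", "payload": {"xyz": [[0,0,0],[0,0,0],[0,0,0],[0,0,0],[0,0,0]], "rotation": [[0,0,0],[0,0,0],[0,0,0],[0,0,0],[0,0,0]]}}

```text
t: 9.65
eef_pos: [0.5387, 0.0434, 0.1176]
tcp_rot: [-0.001, 0.051, 0.999, -0.0]
ft_force: [-6.3, 0.3, 7.8]
opening: -0.0001
gripper_force: 3.8
```

Emit:
{"api": "drive_tool", "payload": {"xyz": [[0,0,0],[0,0,0],[0,0,0],[0,0,0],[0,0,0]], "rotation": [[0,0,0],[0,0,0],[0,0,0],[0,0,0],[0,0,0]]}}

```text
t: 10.07
eef_pos: [0.5387, 0.0434, 0.1176]
tcp_rot: [-0.001, 0.051, 0.999, -0.0]
ft_force: [-6.8, -0.4, 7.4]
opening: -0.0002
gripper_force: 3.8
```

Emit:
{"api": "drive_tool", "payload": {"xyz": [[0,0,0],[0,0,0],[0,0,0],[0,0,0],[0,0,0]], "rotation": [[0,0,0],[0,0,0],[0,0,0],[0,0,0],[0,0,0]]}}

```text
t: 10.48
eef_pos: [0.5386, 0.0434, 0.1176]
tcp_rot: [-0.001, 0.051, 0.999, -0.0]
ft_force: [-6.7, 0.2, 7.5]
opening: 0.0002
gripper_force: 3.8
```

Emit:
{"api": "drive_tool", "payload": {"xyz": [[0,0,0],[0,0,0],[0,0,0],[0,0,0],[0,0,0]], "rotation": [[0,0,0],[0,0,0],[0,0,0],[0,0,0],[0,0,0]]}}

```text
t: 10.9
eef_pos: [0.5387, 0.0434, 0.1176]
tcp_rot: [-0.001, 0.051, 0.999, -0.0]
ft_force: [-5.7, 0.5, 7.4]
opening: -0.0003
gripper_force: 3.8
```

```bash
python3 tr.py; python3 tr.py; ls pics
```

```text
10.9 [0.53868369 0.04339079 0.11763811] [-5.71960953  0.51776866  7.4075773 ]
top [(array([0.72 , 0.215, 0.117]), 0.77)]
scene [(array([0.718, 0.216, 0.116]), 0.75)]
11.1 [0.53867074 0.04335784 0.11764428] [-6.58665461 -0.11915345  7.55441713]
top [(array([0.72 , 0.215, 0.113]), 0.58)]
scene [(array([0.721, 0.217, 0.115]), 0.63)]
scene1.png
scene_10.9.png
scene_11.1.png
scene_8.6.png
top1.png
top_10.9.png
top_11.1.png
top_8.6.png
w1.png
```

The tray is at the end stop, at about (0.720, 0.216) against an expected (0.718, 0.214). I'll let the lever up gently and draw out.

Emit:
{"api": "drive_tool", "payload": {"xyz": [[0,0,-0.01],[0,0,-0.01],[0,0,-0.01],[0,0,-0.01],[0,0,-0.01]], "rotation": [[0,0,0],[0,0,0],[0,0,0],[0,0,0],[0,0,0]]}}

```text
t: 11.72
eef_pos: [0.5404, 0.0434, 0.148]
tcp_rot: [0.0, 0.051, 0.999, 0.0]
ft_force: [-0.6, -0.6, -0.0]
opening: 0.0003
gripper_force: 0.0
```

Emit:
{"api": "drive_tool", "payload": {"xyz": [[0,0,-0.02],[0,0,-0.02],[0,0,-0.03],[0,0,-0.03],[0,0,-0.03]], "rotation": [[0,0,0],[0,0,0],[0,0,0],[0,0,0],[0,0,0]]}}

```text
t: 12.13
eef_pos: [0.5395, 0.0434, 0.2259]
tcp_rot: [-0.001, 0.051, 0.999, 0.0]
ft_force: [0.9, -0.2, -1.1]
opening: -0.0003
gripper_force: 0.0
```

Emit:
{"api": "drive_tool", "payload": {"xyz": [[0,0,-0.04],[0,0,-0.04],[0,0,-0.04],[0,0,-0.03],[0,0,0]], "rotation": [[0,0,0],[0,0,0],[0,0,0],[0,0,0],[0,0,0]]}}

```text
t: 12.55
eef_pos: [0.5417, 0.0433, 0.3194]
tcp_rot: [0.003, 0.051, 0.999, 0.0]
ft_force: [1.0, 0.3, 0.0]
opening: 0.0
gripper_force: 0.0
```

Emit:
{"api": "drive_tool", "payload": {"xyz": [[0.03,0,0],[0.04,0,0],[0.04,0,0],[0.03,0,0],[0,0,0]], "rotation": [[0,0,0],[0,0,0],[0,0,0],[0,0,0],[0,0,0]]}}

```text
t: 12.97
eef_pos: [0.4529, 0.0525, 0.3147]
tcp_rot: [-0.002, 0.051, 0.999, 0.0]
ft_force: [-0.0, -1.4, 0.4]
opening: -0.0002
gripper_force: 0.0
```

```bash
python3 tr.py; python3 - <<'E'
from h import *
p,d,X=cloud('scene'); cv2.imwrite('pics/end.png',p[:,:,::-1])
for c in ('scene','wrist'):
    optics.camera(c); print([(np.round(x['xyz'],3),round(x['confidence'],2)) for x in optics.tip_of(c,'lever_pad')[:2]])
E
```

```text
12.9667 [0.45291188 0.05249576 0.31474424] [-0.0262175  -1.35150886  0.40435143]
top [(array([0.72 , 0.215, 0.112]), 0.91)]
scene [(array([0.72 , 0.214, 0.116]), 0.69)]
[(array([0.538, 0.043, 0.138]), 0.55)]
[(array([ 0.508, -0.132,  0.159]), 0.47)]
```

View pics/end.png

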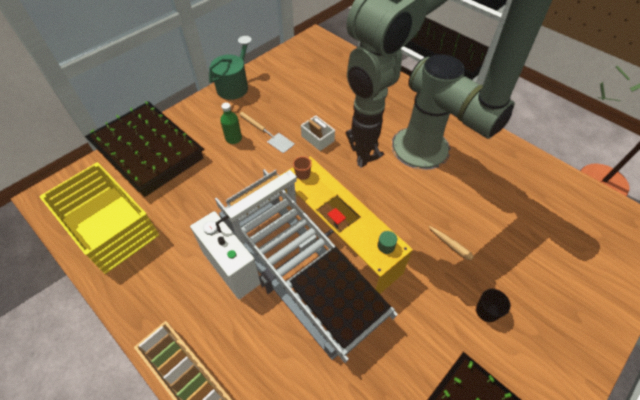

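The tray rests at the end stop around (340,295), the lever pad is back up at (337,216), and everything else is where it was. The arm is clear, so I'm handing in.

```bash
python3 -c "
from h import *
print(env.job_done())"
```

```text
the job is handed in; nothing more can be done
None
```

The job is handed in, with no verdict returned: I held the lever down until the tray had rolled to the end stop, the lever came back up, and the arm drew out clear with nothing else seen to move.

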